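# Make up two hardness-tester kits

## Task

Make up the two hardness-tester kits from the stock on the bench. The round-bar kit goes in the shorter tray: the V anvil with its stem down in the narrow through hole and its head resting on the tray, and the bubble level in the well beside it; the flat-specimen kit goes in the longer tray: the loose reference block in the wide shallow well, and the flat anvil and the objective tube in the two smaller wells, either way round. Set every piece down upright in its well without dropping it, and leave the dropper bottle and the small carton where they stand.

Things in the scene. Friction and masses are not known exactly. Their poses are not given: they have to be found in the camera images.
- v_anvil_mid (a point): V anvil: bare steel, head 40 (x) by 42 mm (y) and 20 thick with a V groove along x across its top, on a round stem 16 mm in diameter, 22 long; 42 mm tall, standing on its stem. Point on the stem's axis, half-way up (21 mm above the stem's underside); z up. Take it by the head; its y flanks are plain and upright
- flat_anvil_mid (a point): the flat anvil: a bare steel mushroom, round flat table 38 mm in diameter on a narrower neck and a round foot, 28 mm tall. Point at its centre, half-way up (14 mm above its underside); z up. Take it across the table's diameter
- bubble_level_mid (a point): the bubble level: round, brass-coloured with a green glass, 34 mm in diameter, 14 mm tall over the domed glass, its rim 12 mm. Point on its axis, half-way up (7 mm above its underside); z up. Take it by the upper half of its rim
- objective_tube_mid (a point): the spare objective in its upright clear round tube with a black cap, 36 mm in diameter, 58 mm tall. Point at its centre, half-way up (29 mm); z up
- ref_block_mid (a point): the hardness reference block lying by itself on the bench: a plain steel disc 58 mm in diameter, 12 mm thick (two more like it lie in the open wooden case to the right and belong there). Point at its centre, half-way up (6 mm); z up
- bar_tray: shorter grey tray in a aluminium frame, fixed, 86 (x) by 176 mm (y, over its end lugs), top face z = 24 mm, frame 25. Origin: centre of underside, y along its length. On x = 0: at y -37 mm a through hole 30 mm wide for the V anvil's stem (head rests on top face); at y +37 mm a well 48 mm wide, 4 deep (floor z = 20). Fingers do not fit into wells: keep tips 5 mm above the level's underside
- flat_tray: longer grey tray in a aluminium frame, fixed, 98 (x) by 262 mm (y, over its end lugs), top face z = 24 mm, frame 25. Origin: centre of underside, y along its length. On x = 0: at y -78 mm a wide well 70 mm across, 4 deep (floor z = 20); at y +6 and +80 mm two equal wells 50 mm across, 8 deep (floor z = 16). Fingers do not fit into wells: keep tips 5 mm (block) or 9 mm above the underside
- dropper_bottle_mid (a point): bystander: a brown round dropper bottle with a black rubber top, 29 mm in diameter, 90 mm tall. Point half-way up (45 mm)
- fuse_box_mid (a point): bystander: a small white carton with an orange band, 42 (x) by 62 mm (y), 22 mm tall. Point half-way up (11 mm)

How it is judged:
By the outcome, as a careful person would: the job done as asked, in the order asked, and still so for the second after the job is handed in, with the robot touching nothing.
It also fails if it takes over 109 s, if anything falls off the work surface, if the arm or the gripper's body presses on something with over 40 N, if the wrist force passes 120 N, or if a joint passes its speed limit or range.

## Robot

A 6-joint arm with a two-finger parallel gripper is mounted at the origin on a cart in front of the work surface, level with it; the furniture and walls round the work are solid. World frame = base frame: x ahead of the robot, y to its left, z up, the work surface at z = 0. Lengths are in m, angles in rad, forces in N, time in s.
With the tool pointing down it reaches from about 0.275 to 0.85 m from the base axis. Payload 5.2 kg.
Tool frame: the origin (TCP) lies at the centre of the arm's flange, where the gripper is bolted on; the fingertips stand 173 mm ahead of it and the grasp point (between the pads) lies 155 mm ahead of it; z points along the fingers, y is the line along which they close (so a half turn about z gives the same grasp; the last joint's range is limited). The gripper opens to 85 mm and grips with 20 to 120 N. Pads are 22 mm wide; open, the fingers measure 114 mm over their backs; the gripper's body (76 mm by 85 mm) begins 54 mm behind the grasp point. The pads swing forward as they close: fully open they stand 13 mm farther back than shut.
Start: joints at [1.068, 0.259, 1.535, -0, 1.348, -0.203], TCP at [0.162, 0.525, 0.405] pointing down, gripper open.
Joint ranges: [-3.14, 3.14], [-0.91, 2.08], [0.19, 2.58], [-1.22, 4.36], [0.22, 2.71], [-3.12, 3.12]. Speed limits (rad/s): [2.57, 2.57, 3.14, 3.14, 3.14, 3.14].

## Interface

Orientations are given as a unit quaternion [w, x, y, z].
In Python, from station import env, optics gives the robot as it stands. The module is installed in compiled form; this text tells all that it offers.
- The arm moves only by the tool drive_tool, never from a script. Its argument "plan" is a list of rows, each a list of 3 entries, a list of its own where there are three numbers: the finger opening in m, from 0 to 0.0854, then the shift along the tool's x, y, z in m, then the turn, a rotation vector about the tool's x, y, z in rad. In form: [[jaw, [tx, ty, tz], [ax, ay, az]], ...]. A call has 1 to 8 rows; each row is the pose to reach, as a shift and turn from the pose commanded when the call began, along the tool's axes at that moment; what a row does not reach only later rows make up. A row lasts 1/10 s, in which the tool goes at most 50 mm and 8.59 degrees, less where a joint would pass 70% of its speed; a pose out of reach is approached as far as the arm can. A call with a gripper value outside its range is refused whole. The fingers move at their own pace and stop on an object; "newtons" is the grip in N (left out, the last holds). Time passes only in rows, so rows that repeat a pose let the fingers close. It gives the time, the measured TCP pose, the force, the opening and the grip force at its end, in the units of the state.
- env.state(): the state, without advancing time (a new reading comes with each control period).
- optics.read_camera(name): name is "scene" or "top"; returns the picture (384x512x3 uint8, red, green, blue); there is no depth.
- optics.camera_info(name): a dict with "camera_matrix" (3x3 intrinsics, pixels), "D" ([k1, k2, p1, p2, k3] as OpenCV has them; the pictures are not rectified), "eye" and "rotation" of the camera in the world. Camera axes: x right, y up, looking along -z (the intrinsics and any distortion apply to the point x, -y, -z); pixel columns grow to the right and rows downward; lengths in m; the calibration is good to about 2 mm. A picture is of the moment at which its call begins. camera_info takes no time and is no camera call.
- env.close_job(): hands the job in; it is judged then, once.
The state is a dict: "clock": time; "joint_pos": joint angles; "dq": joint speeds; "effort": joint torques, N m; "tcp_pos": TCP position; "ee_rot": TCP orientation; "ft_force": force on the tool from outside, world axes, zero at the start; "ft_torque": the same for the moment, N m; "finger_gap": finger opening in m; "gripper_force": force on a finger pad.
Only numpy, scipy, OpenCV 4.12 (cv2) and the standard library are available. Lean on these libraries where they do the work, as an engineer would, in place of code of your own. Each camera call takes 0.05 s, during which the arm holds its last target. There are 200 camera calls.

## Working session

There is one attempt and no reset: what is moved stays moved. The work goes in short steps, Python scripts to look and compute and a tool call to move; the robot and the scene stay as the last step left them, time stands still between calls to the robot, and variables do not carry over. Pictures are saved under pics/ and viewed, at most 14 in all, crops included, and the job is handed in when it is done.

Besides the shell and the picture viewer there is one more tool, called after ">>>" by a JSON object that holds its "method" and its "body", one argument or row to a line. drive_tool: Moves the arm, as the interface text tells. Its arguments: {"type":"object","properties":{"plan":{"type":"array","items":{"type":"array"}},"newtons":{"type":"number"}},"required":["plan"]}

```bash
mkdir -p pics; python3 - <<'E'
from station import env, optics
import cv2
s=env.state(); print({k:s[k] for k in("clock","tcp_pos","ee_rot","finger_gap","ft_force")})
for n in("scene","top"):
    print(n,optics.camera_info(n))
    im=optics.read_camera(n)
    cv2.imwrite(f"pics/{n}0.png",cv2.resize(im[:,:,::-1],(800,600),interpolation=cv2.INTER_CUBIC))
E
```

```text
{'clock': 0.0, 'tcp_pos': array([0.16228977, 0.52527569, 0.40388641]), 'ee_rot': array([-3.01060799e-04,  1.49319300e-01,  9.88788602e-01, -8.69255982e-04]), 'finger_gap': 0.08522174436347536, 'ft_force': array([ 0.67471586, -0.36767959, -0.04743151])}
scene {'camera_matrix': array([[382.83382533,   0.        , 255.85742265],
       [  0.        , 382.83382533, 188.08047548],
       [  0.        ,   0.        ,   1.        ]]), 'D': array([-0.12218617,  0.        ,  0.        ,  0.        ,  0.        ]), 'eye': array([-0.19477967, -0.37739413,  0.50142799]), 'rotation': array([ 0.75999808,  0.44906619, -0.24716514, -0.3995646 ])}
top {'camera_matrix': array([[406.01342372,   0.        , 262.14625578],
       [  0.        , 406.01342372, 187.51859628],
       [  0.        ,   0.        ,   1.        ]]), 'D': array([-0.04356417,  0.        ,  0.        ,  0.        ,  0.        ]), 'eye': array([0.38862701, 0.06941356, 1.27865001]), 'rotation': array([ 0.71714274,  0.02976658, -0.03095283, -0.69560201])}
```

View pics/top0.png

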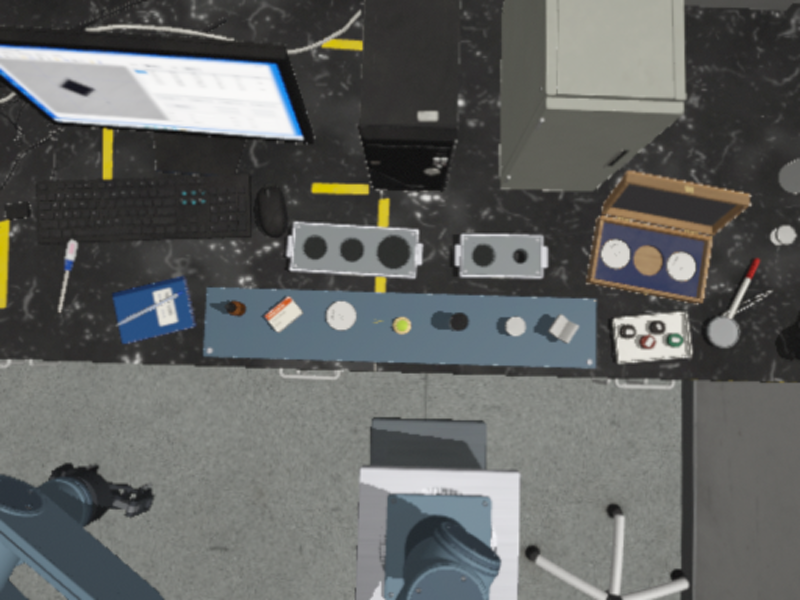

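View pics/scene0.png

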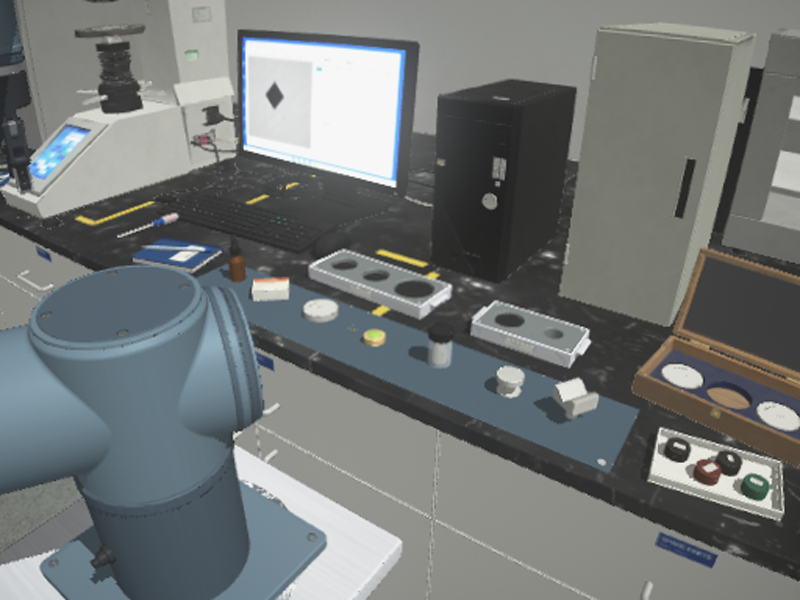

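The top view shows, left to right (800x600 px): dropper (235,308), carton (283,314), ref block (341,315), level (401,325), tube (459,321), flat anvil (515,326) and V anvil (563,328). The flat tray is at (356,249) with its wide well on the right (-y), and the bar tray is at (501,256) with the narrow hole on the right. Next I'll zoom in for measurement.

```bash
cat > h.py <<'E'
import numpy as np, cv2
from scipy.spatial.transform import Rotation as R
from station import env, optics
def quat(q): return R.from_quat([q[1],q[2],q[3],q[0]])
def ray(n,px):
    c=optics.camera_info(n)
    p=cv2.undistortPoints(np.array(px,float).reshape(-1,1,2),c["camera_matrix"],c["D"]).reshape(-1,2)
    d=np.c_[p[:,0],-p[:,1],-np.ones(len(p))]
    return c["eye"],quat(c["rotation"]).apply(d)
def on(n,px,z):
    e,d=ray(n,px); return e+d*((z-e[2])/d[:,2])[:,None]
def tri(a,b):
    out=[]
    e1,D1=ray("top",a); e2,D2=ray("scene",b)
    for d1,d2 in zip(D1,D2):
        k=np.linalg.lstsq(np.c_[d1,-d2],e2-e1,rcond=None)[0]
        p,q=e1+k[0]*d1,e2+k[1]*d2
        out.append([*((p+q)/2),np.linalg.norm(p-q)])
    return np.array(out)
def proj(n,P):
    c=optics.camera_info(n); q=quat(c["rotation"]).inv().apply(np.atleast_2d(P)-c["eye"])*[1,-1,-1]
    return cv2.projectPoints(q,np.zeros(3),np.zeros(3),c["camera_matrix"],c["D"])[0].reshape(-1,2)
def crop(im,x0,y0,w,h,s,fn):
    c=cv2.resize(im[y0:y0+h,x0:x0+w,::-1],None,fx=s,fy=s,interpolation=cv2.INTER_CUBIC)
    for i in range(0,w,20): cv2.putText(c,str(x0+i),(i*s,8),0,.3,(0,255,255)); cv2.line(c,(i*s,10),(i*s,14),(0,255,255))
    for i in range(0,h,20): cv2.putText(c,str(y0+i),(0,i*s+4),0,.3,(0,255,255))
    cv2.imwrite(fn,c)
E
python3 - <<'E'
from h import *
t=optics.read_camera("top"); s=optics.read_camera("scene")
np.save("t0.npy",t);np.save("s0.npy",s)
crop(t,180,135,200,105,4,"pics/t1.png")
crop(s,190,155,200,120,4,"pics/s1.png")
E
```

```text
(no output)
```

View pics/t1.png

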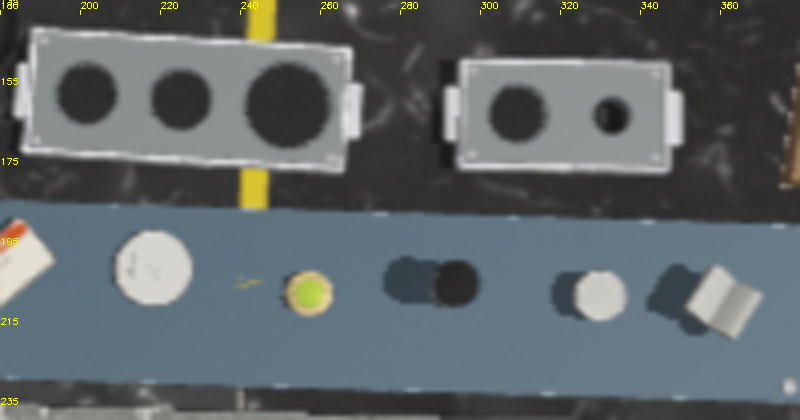

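View pics/s1.png

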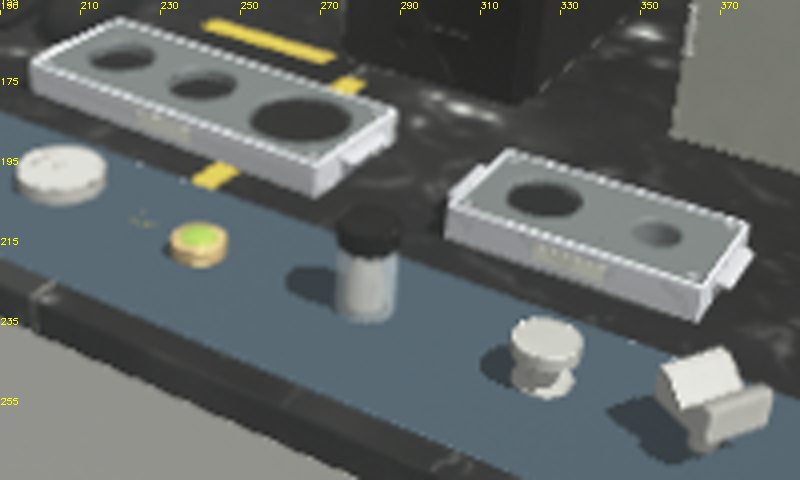

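In the top crop (scale 4, x0=180, y0=135), the wells are at (87,94), (181,100), (288,105), (518,114) and (612,117). The pieces are the block (152,268), level (309,293), tube cap (457,284), flat anvil (600,296) and V head corners (717,265), (762,296), (737,338), (687,308). The scene crop shows the same pieces, so I can triangulate.

```bash
python3 - <<'E'
from h import *
np.set_printoptions(precision=4,suppress=True)
T=lambda p:(np.array(p)+.5)/4-.5+[180,135]
S=lambda p:(np.array(p)+.5)/4-.5+[190,155]
names=["block","level","tube","anvil","V","w80","w6","w-78","b37","b-37"]
t0=np.load("t0.npy")
hsv=cv2.cvtColor(t0,cv2.COLOR_RGB2HSV).astype(int)
def seg(m,seed):
    n,l,st,c=cv2.connectedComponentsWithStats(m.astype(np.uint8),connectivity=4)
    x,y=np.round(seed).astype(int); k=l[y,x]; return c[k],st[k][4],(l==k).astype(np.uint8)
tt=T([(152,268),(309,293),(457,284),(600,296),(725,302),(87,94),(181,100),(288,105),(518,114),(612,117)])
ss=S([(61,167),(200,236),(369,219),(547,338),(714,382),(122,58),(203,86),(301,120),(545,200),(657,234)])
bright=(hsv[...,2]>165); dark=(hsv[...,2]<85); lev=((hsv[...,0]<50)&(hsv[...,1]>60))
masks=[bright,lev,dark,bright,hsv[...,1]<40]+[dark]*5
for i,(n,m) in enumerate(zip(names,masks)):
    c,a,k=seg(m,tt[i]); print(n,tt[i],"seg",c,a, "eqD px",2*np.sqrt(a/np.pi))
    if n=="V": print(cv2.minAreaRect(np.argwhere(k)[:,::-1].astype(np.float32)))
print(np.c_[tri(tt,ss)])
zs=[.012,.014,.058,.028,.042]+[.024]*5
print("top on z");P=np.vstack([on("top",tt[i:i+1],z) for i,z in enumerate(zs)]);print(P)
print("scene on z");Q=np.vstack([on("scene",ss[i:i+1],z) for i,z in enumerate(zs)]);print(Q-P)
vc=on("top",T([(717,265),(762,296),(737,338),(687,308)]),.042);print(vc)
d=vc[0]-vc[3]+vc[1]-vc[2];print("V x-axis yaw",np.degrees(np.arctan2(d[1],d[0])))
for a,b in((7,5),(9,8)):
    d=P[b]-P[a];print("tray yaw(y axis)",np.degrees(np.arctan2(-d[0],d[1])),np.linalg.norm(d))
E
```

```text
block [217.625 201.625] seg [218.0861 201.5768] 267 eqD px 18.437867513470433
level [256.875 207.875] seg [256.7188 207.8854] 96 eqD px 11.055812783082736
tube [293.875 205.625] seg [287.6653 205.1525] 236 eqD px 17.334489682638438
anvil [329.625 208.625] seg [329.8087 208.4783] 115 eqD px 12.100518486599809
V [360.875 210.125] seg [360.2068 210.0844] 237 eqD px 17.371176474327626
((360.2307434082031, 210.15382385253906), (16.086305618286133, 14.976905822753906), 33.6900634765625)
w80 [201.375 158.125] seg [201.2412 158.0353] 170 eqD px 14.712264360219255
w6 [224.875 159.625] seg [224.8545 159.497 ] 165 eqD px 14.494292838262302
w-78 [251.625 160.875] seg [251.5473 161.071 ] 338 eqD px 20.7449985808745
b37 [309.125 163.125] seg [309. 163.] 145 eqD px 13.58748446131949
b-37 [332.625 163.875] seg [332.5254 163.5932] 59 eqD px 8.667244841319219
[[ 0.4496  0.2064  0.0109  0.0009]
 [ 0.4337  0.0832  0.0114  0.0006]
 [ 0.4418 -0.0277  0.0589  0.0008]
 [ 0.4374 -0.141   0.0276  0.0001]
 [ 0.4347 -0.2337  0.0403  0.0024]
 [ 0.5833  0.2618  0.0218  0.0001]
 [ 0.581   0.1879  0.0216  0.0005]
 
[... 223 characters left out ...]
[ 0.4351 -0.2344  0.042 ]
 [ 0.583   0.2615  0.024 ]
 [ 0.5805  0.1879  0.024 ]
 [ 0.5791  0.1043  0.024 ]
 [ 0.5776 -0.0753  0.024 ]
 [ 0.5775 -0.1488  0.024 ]]
scene on z
[[-0.0009 -0.0019  0.    ]
 [-0.0029 -0.0028  0.    ]
 [ 0.0008  0.0015 -0.    ]
 [-0.0006 -0.0002  0.    ]
 [-0.0035  0.0012 -0.    ]
 [-0.0033 -0.0026  0.    ]
 [-0.0031 -0.003  -0.    ]
 [-0.0045 -0.0023  0.    ]
 [-0.0037 -0.0017  0.    ]
 [-0.001  -0.0003  0.    ]]
[[ 0.4632 -0.228   0.042 ]
 [ 0.4405 -0.2628  0.042 ]
 [ 0.408  -0.2439  0.042 ]
 [ 0.4297 -0.2053  0.042 ]]
V x-axis yaw -32.147265144291616
tray yaw(y axis) -1.4255591643054133 0.15723328834832645
tray yaw(y axis) -0.03335956864518349 0.07354581471391382
```

```bash
cat >> h.py <<'E'
def go(x,y,z,phi):
    """shift and turn in the present tool axes to TCP (x,y,z), pointing down, fingers closing along yaw phi (deg)"""
    s=env.state(); r=quat(s["ee_rot"]); f=np.radians(phi)
    Y=np.array([np.cos(f),np.sin(f),0]); Z=np.array([0,0,-1.]); X=np.cross(Y,Z)
    t=R.from_matrix(np.c_[X,Y,Z])
    print("t",s["clock"],"tcp",s["tcp_pos"].round(4),"yaw",np.degrees(np.arctan2(*r.apply([0,1,0])[1::-1])).round(2))
    print("shift",r.inv().apply(np.array([x,y,z])-s["tcp_pos"]).round(4),"turn",(r.inv()*t).as_rotvec().round(4))
E
python3 -c "
from h import *
go(.4354,-.235,.30,58)"
```

```text
t 0.2 tcp [0.1624 0.5254 0.4042] yaw 72.82
shift [-0.4855 -0.6457  0.1048] turn [-1.100e-03 -1.000e-04  2.587e-01]
```

>>> {"method": "drive_tool", "body": {
  "plan": [
    [0.085,[-0.24,-0.32,0],[0,0,0]],
    [0.085,[-0.24,-0.32,0],[0,0,0]],
    [0.085,[-0.24,-0.32,0],[0,0,0]],
    [0.085,[-0.24,-0.32,0],[0,0,0]],
    [0.085,[-0.24,-0.32,0],[0,0,0]],
    [0.085,[-0.24,-0.32,0],[0,0,0]],
    [0.085,[-0.24,-0.32,0],[0,0,0]],
    [0.085,[-0.24,-0.32,0],[0,0,0]]
  ],
  "newtons": 40
}}

```text
clock: 1.0
tcp_pos: [0.297, 0.1471, 0.4049]
ee_rot: [0.001, 0.149, 0.989, 0.0]
ft_force: [1.9, -0.6, 0.6]
finger_gap: 0.085
gripper_force: 0.0
```

```bash
python3 -c "
from h import *
go(.4354,-.235,.30,58)"
```

```text
t 1.0 tcp [0.297  0.1471 0.4049] yaw 72.87
shift [-0.2447 -0.3245  0.105 ] turn [0.0007 0.001  0.2595]
```

>>> {"method": "drive_tool", "body": {
  "plan": [
    [0.085,[-0.245,-0.325,0.05],[0,0,0.26]],
    [0.085,[-0.245,-0.325,0.05],[0,0,0.26]],
    [0.085,[-0.245,-0.325,0.05],[0,0,0.26]],
    [0.085,[-0.245,-0.325,0.05],[0,0,0.26]],
    [0.085,[-0.245,-0.325,0.05],[0,0,0.26]],
    [0.085,[-0.245,-0.325,0.05],[0,0,0.26]],
    [0.085,[-0.245,-0.325,0.05],[0,0,0.26]],
    [0.085,[-0.245,-0.325,0.05],[0,0,0.26]]
  ]
}}

```text
clock: 1.8
tcp_pos: [0.4321, -0.2268, 0.3555]
ee_rot: [-0.0, 0.277, 0.961, 0.0]
ft_force: [1.2, 1.3, 0.9]
finger_gap: 0.0849
gripper_force: 0.0
```

```bash
python3 -c "
from h import *
go(.4354,-.235,.20,58)"
```

```text
t 1.8 tcp [ 0.4321 -0.2268  0.3555] yaw 57.88
shift [-0.0072 -0.0052  0.1555] turn [ 0.0002 -0.0001 -0.0021]
```

>>> {"method": "drive_tool", "body": {
  "plan": [
    [0.085,[0,0,0.05],[0,0,0]],
    [0.085,[0,0,0.1],[0,0,0]],
    [0.085,[0,0,0.145],[0,0,0]],
    [0.085,[0,0,0.145],[0,0,0]],
    [0.085,[0,0,0.145],[0,0,0]]
  ]
}}

```text
clock: 2.3
tcp_pos: [0.432, -0.2246, 0.2111]
ee_rot: [-0.001, 0.276, 0.961, 0.0]
ft_force: [-0.1, -0.8, 1.0]
finger_gap: 0.0848
gripper_force: 0.0
```

```bash
python3 - <<'E'
from h import *
go(.4354,-.235,.20,58)
t=optics.read_camera("top"); s=optics.read_camera("scene")
a=cv2.resize(t[165:245,320:400],None,fx=5,fy=5,interpolation=cv2.INTER_CUBIC)
b=cv2.resize(s[180:280,310:410],None,fx=4,fy=4,interpolation=cv2.INTER_CUBIC)
cv2.imwrite("pics/v1.png",np.hstack([a,b])[:,:,::-1])
p=env.state()["tcp_pos"]
f=np.radians(58)
for L in(.160,.173):
  for sg in(-1,1):
    P=p+[sg*.05*np.cos(f),sg*.05*np.sin(f),-L]; q=proj("scene",P)[0]; print(L,sg,(q-[310,180])*4+[400,0])
E
```

```text
t 2.3 tcp [ 0.432  -0.2246  0.2111] yaw 57.93
shift [-0.0084 -0.007   0.011 ] turn [ 0.0003 -0.0019 -0.0013]
0.16 -1 [687.88386337 313.44510335]
0.16 1 [562.21268726 202.48238732]
0.173 -1 [682.84760997 334.99327559]
0.173 1 [558.75250905 222.98242241]
```

View pics/v1.png

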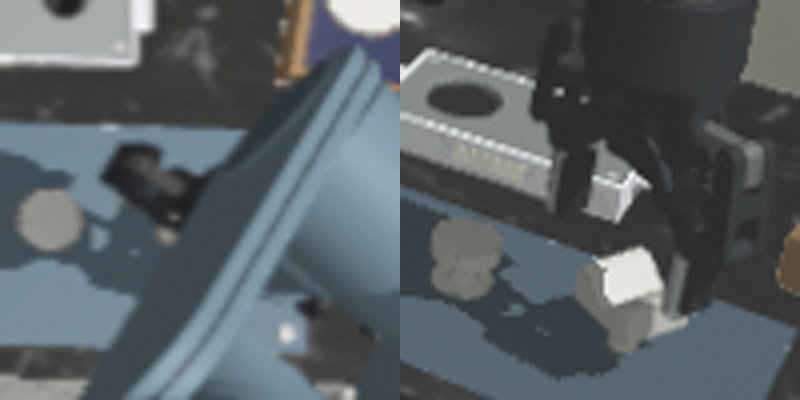

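The open fingertips appear at (688,310) and (567,215). That fits 160 mm ahead of the TCP, so the 173 mm figure is for shut fingers. I'll centre, lower and grasp the V anvil.

>>> {"method": "drive_tool", "body": {
  "plan": [
    [0.085,[-0.008,-0.007,0],[0,0,0]],
    [0.085,[-0.008,-0.007,0.014],[0,0,0]],
    [0.085,[-0.008,-0.007,0.014],[0,0,0]],
    [0.04,[-0.008,-0.007,0.014],[0,0,0]],
    [0.035,[-0.008,-0.007,0.014],[0,0,0]],
    [0.035,[-0.008,-0.007,0.014],[0,0,0]],
    [0.035,[-0.008,-0.007,0.014],[0,0,0]],
    [0.035,[-0.008,-0.007,0.014],[0,0,0]]
  ],
  "newtons": 60
}}

```text
clock: 3.2
tcp_pos: [0.4353, -0.2349, 0.198]
ee_rot: [0.001, 0.276, 0.961, -0.0]
ft_force: [-0.6, 1.6, 6.6]
finger_gap: 0.0405
gripper_force: 59.6
```

>>> {"method": "drive_tool", "body": {
  "plan": [
    [0.035,[0,0,-0.03],[0,0,0]],
    [0.035,[0,0,-0.06],[0,0,0]],
    [0.035,[0,0,-0.06],[0,0,0]],
    [0.035,[0,0,-0.06],[0,0,0]]
  ]
}}

```text
clock: 3.6
tcp_pos: [0.435, -0.2347, 0.2573]
ee_rot: [0.001, 0.276, 0.961, -0.0]
ft_force: [0.6, 0.7, -2.8]
finger_gap: 0.0405
gripper_force: 62.1
```

```bash
python3 -c "
from h import *
go(.5775,-.1488,.26,90)"
```

```text
t 3.6 tcp [ 0.435  -0.2347  0.2573] yaw 57.93
shift [-0.0752  0.1485 -0.0026] turn [-0.0006  0.0013 -0.5597]
```

>>> {"method": "drive_tool", "body": {
  "plan": [
    [0.035,[-0.015,0.03,0],[0,0,-0.12]],
    [0.035,[-0.03,0.06,0],[0,0,-0.24]],
    [0.035,[-0.045,0.09,0],[0,0,-0.36]],
    [0.035,[-0.06,0.12,0],[0,0,-0.48]],
    [0.035,[-0.075,0.1485,0],[0,0,-0.56]],
    [0.035,[-0.075,0.1485,0],[0,0,-0.56]],
    [0.035,[-0.075,0.1485,0],[0,0,-0.56]],
    [0.035,[-0.075,0.1485,0],[0,0,-0.56]]
  ]
}}

```text
clock: 4.4
tcp_pos: [0.5763, -0.1489, 0.2555]
ee_rot: [-0.002, 0.0, 1.0, 0.001]
ft_force: [0.3, 0.4, -2.0]
finger_gap: 0.0402
gripper_force: 62.0
```

```bash
python3 - <<'E'
from h import *
go(.5775,-.1488,.200,90)
s=optics.read_camera("scene")
b=cv2.resize(s[170:260,290:400],None,fx=5,fy=5,interpolation=cv2.INTER_CUBIC)
cv2.imwrite("pics/v2.png",b[:,:,::-1])
E
```

```text
t 4.4 tcp [ 0.5763 -0.1489  0.2555] yaw 89.95
shift [-0.0014  0.      0.0555] turn [ 0.001  -0.003  -0.0008]
```

View pics/v2.png

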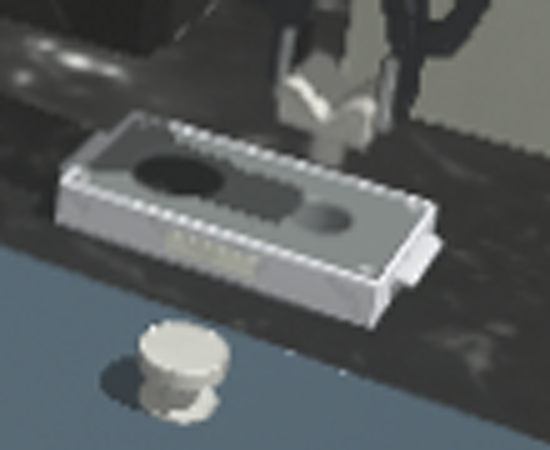

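The V anvil hangs upright above the narrow hole at (325,217), with the stem visible, so I'll lower it.

>>> {"method": "drive_tool", "body": {
  "plan": [
    [0.035,[-0.001,0,0.02],[0,0,0]],
    [0.035,[-0.001,0,0.04],[0,0,0]],
    [0.035,[-0.001,0,0.05],[0,0,0]],
    [0.035,[-0.001,0,0.053],[0,0,0]],
    [0.035,[-0.001,0,0.053],[0,0,0]],
    [0.035,[-0.001,0,0.053],[0,0,0]]
  ]
}}

```text
clock: 5.05
tcp_pos: [0.5786, -0.1491, 0.2048]
ee_rot: [0.001, 0.0, 1.0, -0.0]
ft_force: [-0.2, 0.2, -1.4]
finger_gap: 0.0408
gripper_force: 62.0
```

>>> {"method": "drive_tool", "body": {
  "plan": [
    [0.035,[0,0,0.001],[0,0,0]],
    [0.035,[0,0,0.001],[0,0,0]],
    [0.035,[0,0,0.001],[0,0,0]]
  ]
}}

```text
clock: 5.35
tcp_pos: [0.5785, -0.1488, 0.2034]
ee_rot: [0.0, -0.0, 1.0, -0.0]
ft_force: [-0.6, 0.7, -2.1]
finger_gap: 0.0404
gripper_force: 62.0
```

>>> {"method": "drive_tool", "body": {
  "plan": [
    [0.035,[0,0,0.002],[0,0,0]],
    [0.035,[0,0,0.002],[0,0,0]],
    [0.035,[0,0,0.002],[0,0,0]]
  ]
}}

```text
clock: 5.65
tcp_pos: [0.5783, -0.1487, 0.2008]
ee_rot: [-0.0, -0.0, 1.0, 0.0]
ft_force: [0.4, -0.7, -1.0]
finger_gap: 0.0407
gripper_force: 62.0
```

>>> {"method": "drive_tool", "body": {
  "plan": [
    [0.035,[0,0,0.001],[0,0,0]],
    [0.035,[0,0,0.001],[0,0,0]],
    [0.035,[0,0,0.001],[0,0,0]]
  ]
}}

```text
clock: 5.95
tcp_pos: [0.5784, -0.1487, 0.2004]
ee_rot: [0.0, -0.0, 1.0, -0.0]
ft_force: [-0.8, 1.4, 4.7]
finger_gap: 0.0403
gripper_force: 62.7
```

>>> {"method": "drive_tool", "body": {
  "plan": [
    [0.05,[0,0,0],[0,0,0]],
    [0.06,[0,0,0],[0,0,0]],
    [0.06,[0,0,0],[0,0,0]],
    [0.07,[0,0,-0.01],[0,0,0]],
    [0.085,[0,0,-0.04],[0,0,0]],
    [0.085,[0,0,-0.08],[0,0,0]],
    [0.085,[0,0,-0.09],[0,0,0]],
    [0.085,[0,0,-0.09],[0,0,0]]
  ]
}}

```text
clock: 6.75
tcp_pos: [0.5791, -0.149, 0.2928]
ee_rot: [0.003, -0.0, 1.0, -0.001]
ft_force: [0.1, 1.0, -0.5]
finger_gap: 0.0848
gripper_force: 0.0
```

>>> {"method": "drive_tool", "body": {
  "plan": [
    [0.085,[0.025,0.04,0],[0,0,0]],
    [0.085,[0.05,0.08,0],[0,0,0]],
    [0.085,[0.075,0.12,0],[0,0,0]],
    [0.085,[0.1,0.16,0],[0,0,0]],
    [0.085,[0.125,0.2,0],[0,0,0]],
    [0.085,[0.145,0.232,0],[0,0,0]],
    [0.085,[0.145,0.232,0],[0,0,0]],
    [0.085,[0.145,0.232,0],[0,0,0]]
  ]
}}

```text
clock: 7.55
tcp_pos: [0.4327, 0.0838, 0.2892]
ee_rot: [-0.001, -0.001, 1.0, -0.0]
ft_force: [0.5, -0.8, 0.6]
finger_gap: 0.0849
gripper_force: 0.0
```

```bash
python3 - <<'E'
from h import *
go(.4335,.0834,.19,90)
t=optics.read_camera("top"); s=optics.read_camera("scene")
a=cv2.resize(t[140:180,290:360],None,fx=6,fy=6,interpolation=cv2.INTER_CUBIC)
b=cv2.resize(s[180:250,290:390],None,fx=6,fy=6,interpolation=cv2.INTER_CUBIC)[:,:420]
cv2.imwrite("pics/v3.png",np.vstack([a,b[:360]])[:,:,::-1])
E
```

```text
t 7.55 tcp [0.4327 0.0838 0.2892] yaw 90.14
shift [-0.0009 -0.0004  0.0992] turn [-0.0002 -0.0013  0.0025]
```

View pics/v3.png

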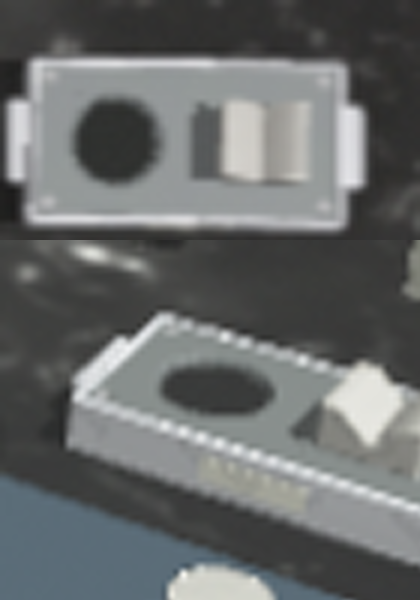

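The V anvil sits upright with its head flat on the tray (top part of the picture, around (265,140)). Next is the bubble level.

>>> {"method": "drive_tool", "body": {
  "plan": [
    [0.085,[-0.001,0,0.04],[0,0,0]],
    [0.085,[-0.001,0,0.08],[0,0,0]],
    [0.085,[-0.001,0,0.1],[0,0,0]],
    [0.085,[-0.001,0,0.105],[0,0,0]],
    [0.085,[-0.001,0,0.108],[0,0,0]],
    [0.085,[-0.001,0,0.108],[0,0,0]]
  ],
  "newtons": 30
}}

```text
clock: 8.25
tcp_pos: [0.4352, 0.0826, 0.1824]
ee_rot: [0.001, 0.0, 1.0, -0.0]
ft_force: [-0.2, -0.6, 0.7]
finger_gap: 0.0851
gripper_force: 0.0
```

```bash
python3 - <<'E'
from h import *
go(.4335,.0834,.1797,90)
s=optics.read_camera("scene")
b=cv2.resize(s[180:240,200:280],None,fx=6,fy=6,interpolation=cv2.INTER_CUBIC)
cv2.imwrite("pics/l1.png",b[:,:,::-1])
p=env.state()["tcp_pos"]
for L in(.160,):
  for sg in(-1,1):
    P=p+[-.011,sg*.045,-L]; print((proj("scene",P)[0]-[200,180])*6)
E
```

```text
t 8.25 tcp [0.4352 0.0826 0.1824] yaw 89.96
shift [0.0017 0.0008 0.0027] turn [-0.0001  0.0011 -0.0008]
[317.79208035 224.2106656 ]
[133.86182379 154.06067009]
```

View pics/l1.png

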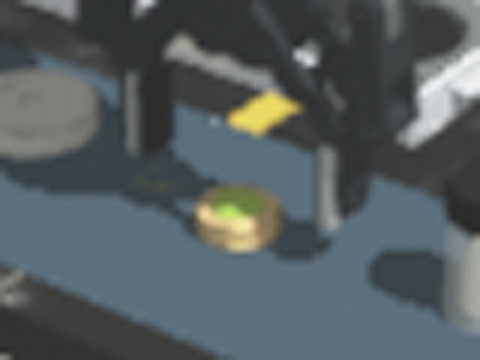

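The open tips straddle the level, at (140,155) and (330,232) with the level at (237,217). That matches the model to within about 1.5 mm, so I'll grasp it.

>>> {"method": "drive_tool", "body": {
  "plan": [
    [0.085,[0.001,0.001,0.002],[0,0,0]],
    [0.085,[0.001,0.001,0.002],[0,0,0]],
    [0.045,[0.001,0.001,0.002],[0,0,0]],
    [0.03,[0.001,0.001,0.002],[0,0,0]],
    [0.028,[0.001,0.001,0.002],[0,0,0]],
    [0.028,[0.001,0.001,0.002],[0,0,0]],
    [0.028,[0.001,0.001,0.002],[0,0,0]],
    [0.028,[0.001,0.001,0.002],[0,0,0]]
  ],
  "newtons": 30
}}

```text
clock: 9.1
tcp_pos: [0.4333, 0.0843, 0.1803]
ee_rot: [0.0, -0.0, 1.0, 0.0]
ft_force: [-0.6, -0.1, 4.3]
finger_gap: 0.0319
gripper_force: 29.3
```

>>> {"method": "drive_tool", "body": {
  "plan": [
    [0.028,[0,0,-0.02],[0,0,0]],
    [0.028,[0,0,-0.05],[0,0,0]],
    [0.028,[0,0,-0.06],[0,0,0]],
    [0.028,[0,0,-0.06],[0,0,0]]
  ]
}}

```text
clock: 9.5
tcp_pos: [0.434, 0.0842, 0.2411]
ee_rot: [0.002, -0.0, 1.0, -0.0]
ft_force: [0.3, -0.1, -1.3]
finger_gap: 0.0312
gripper_force: 29.8
```

```bash
python3 - <<'E'
from h import *
go(.5776,-.0753,.24,90)
s=optics.read_camera("scene")
b=cv2.resize(s[160:230,200:280],None,fx=6,fy=6,interpolation=cv2.INTER_CUBIC)
cv2.imwrite("pics/l2.png",b[:,:,::-1])
E
```

```text
t 9.5 tcp [0.434  0.0842 0.2411] yaw 90.02
shift [-0.1436 -0.1596  0.0017] turn [-0.0002  0.0036  0.0003]
```

View pics/l2.png

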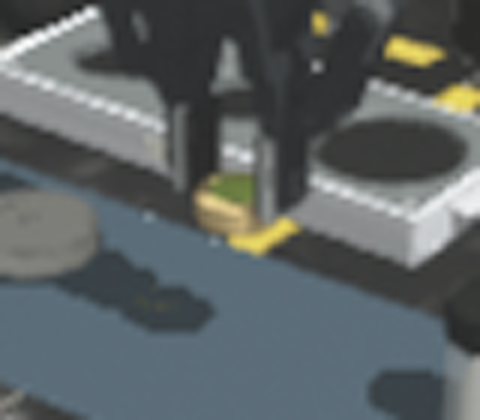

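The level is held upright by the upper half of its rim at (225,203). I'll carry it to the well.

>>> {"method": "drive_tool", "body": {
  "plan": [
    [0.028,[-0.03,-0.032,0],[0,0,0]],
    [0.028,[-0.06,-0.066,0],[0,0,0]],
    [0.028,[-0.09,-0.1,0],[0,0,0]],
    [0.028,[-0.12,-0.133,0],[0,0,0]],
    [0.028,[-0.1435,-0.1595,0],[0,0,0]],
    [0.028,[-0.1435,-0.1595,0],[0,0,0]],
    [0.028,[-0.1435,-0.1595,0],[0,0,0]]
  ]
}}

```text
clock: 10.25
tcp_pos: [0.5764, -0.0758, 0.2377]
ee_rot: [-0.002, 0.001, 1.0, 0.001]
ft_force: [-0.5, -0.1, -0.9]
finger_gap: 0.0316
gripper_force: 29.9
```

>>> {"method": "drive_tool", "body": {
  "plan": [
    [0.028,[0,0,0.02],[0,0,0]],
    [0.028,[0,0,0.032],[0,0,0]],
    [0.028,[0,0,0.036],[0,0,0]],
    [0.028,[0,0,0.036],[0,0,0]],
    [0.028,[0,0,0.036],[0,0,0]]
  ]
}}

```text
clock: 10.75
tcp_pos: [0.5769, -0.0749, 0.2043]
ee_rot: [0.0, -0.0, 1.0, -0.0]
ft_force: [-0.5, 0.8, 0.0]
finger_gap: 0.0318
gripper_force: 29.9
```

```bash
python3 - <<'E'
from h import *
go(.5776,-.0753,.2003,90)
s=optics.read_camera("scene")
b=cv2.resize(s[160:250,290:390],None,fx=6,fy=6,interpolation=cv2.INTER_CUBIC)
cv2.imwrite("pics/l3.png",b[:,:,::-1])
E
```

```text
t 10.75 tcp [ 0.5769 -0.0749  0.2043] yaw 90.04
shift [-0.0007 -0.0004  0.004 ] turn [-0.0001  0.0003  0.0007]
```

View pics/l3.png

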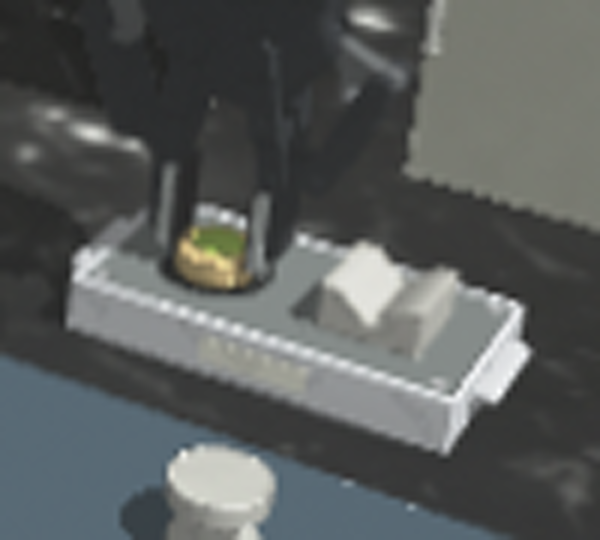

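The level at (212,258) is centred over its well, so I'll lower it to contact.

>>> {"method": "drive_tool", "body": {
  "plan": [
    [0.028,[-0.001,0,0.003],[0,0,0]],
    [0.028,[-0.001,0,0.003],[0,0,0]],
    [0.028,[-0.001,0,0.003],[0,0,0]]
  ]
}}

```text
clock: 11.1
tcp_pos: [0.5779, -0.0753, 0.2011]
ee_rot: [0.0, -0.0, 1.0, -0.0]
ft_force: [0.4, 0.2, -0.9]
finger_gap: 0.0315
gripper_force: 29.9
```

>>> {"method": "drive_tool", "body": {
  "plan": [
    [0.028,[0,0,0.001],[0,0,0]],
    [0.028,[0,0,0.001],[0,0,0]],
    [0.028,[0,0,0.001],[0,0,0]]
  ]
}}

```text
clock: 11.4
tcp_pos: [0.578, -0.0753, 0.2004]
ee_rot: [0.0, -0.0, 1.0, -0.0]
ft_force: [-0.2, 0.1, 3.9]
finger_gap: 0.0318
gripper_force: 30.3
```

>>> {"method": "drive_tool", "body": {
  "plan": [
    [0.04,[0,0,0],[0,0,0]],
    [0.05,[0,0,0],[0,0,0]],
    [0.05,[0,0,0],[0,0,0]],
    [0.05,[0,0,-0.01],[0,0,0]],
    [0.05,[0,0,-0.04],[0,0,0]],
    [0.07,[0,0,-0.08],[0,0,0]],
    [0.085,[0,0,-0.09],[0,0,0]],
    [0.085,[0,0,-0.09],[0,0,0]]
  ]
}}

```text
clock: 12.2
tcp_pos: [0.5786, -0.0755, 0.2927]
ee_rot: [0.003, -0.0, 1.0, -0.001]
ft_force: [-0.2, 0.3, -0.0]
finger_gap: 0.085
gripper_force: 0.0
```

>>> {"method": "drive_tool", "body": {
  "plan": [
    [0.085,[0.018,0.04,0],[0,0,0]],
    [0.085,[0.036,0.08,0],[0,0,0]],
    [0.085,[0.054,0.12,0],[0,0,0]],
    [0.085,[0.072,0.16,0],[0,0,0]],
    [0.085,[0.09,0.2,0],[0,0,0]],
    [0.085,[0.11,0.24,0],[0,0,0]],
    [0.085,[0.1285,0.281,0],[0,0,0]],
    [0.085,[0.1285,0.281,0],[0,0,0]]
  ]
}}

```text
clock: 13.0
tcp_pos: [0.4459, 0.2094, 0.2884]
ee_rot: [-0.002, -0.003, 1.0, 0.0]
ft_force: [-0.2, -1.2, 0.3]
finger_gap: 0.0848
gripper_force: 0.0
```

>>> {"method": "drive_tool", "body": {
  "plan": [
    [0.085,[0,0,0.04],[0,0,0]],
    [0.085,[0,0,0.08],[0,0,0]],
    [0.085,[0,0,0.09],[0,0,0]],
    [0.085,[0,0,0.09],[0,0,0]]
  ]
}}

```text
clock: 13.4
tcp_pos: [0.4485, 0.205, 0.198]
ee_rot: [-0.003, 0.0, 1.0, -0.001]
ft_force: [0.2, -0.7, 0.6]
finger_gap: 0.0851
gripper_force: 0.0
```

```bash
python3 - <<'E'
from h import *
go(.4493,.206,.184,90)
s=optics.read_camera("scene")
b=cv2.resize(s[150:250,160:260],None,fx=5,fy=5,interpolation=cv2.INTER_CUBIC)
c=cv2.resize(s[190:250,300:380],None,fx=5,fy=5,interpolation=cv2.INTER_CUBIC)[:,:300]
cv2.imwrite("pics/b1.png",np.hstack([b,np.vstack([c,np.zeros((200,300,3),np.uint8)])])[:,:,::-1])
E
```

```text
t 13.4 tcp [0.4485 0.205  0.198 ] yaw 89.98
shift [-0.0009  0.001   0.0139] turn [-0.0013 -0.0056 -0.0004]
```

View pics/b1.png

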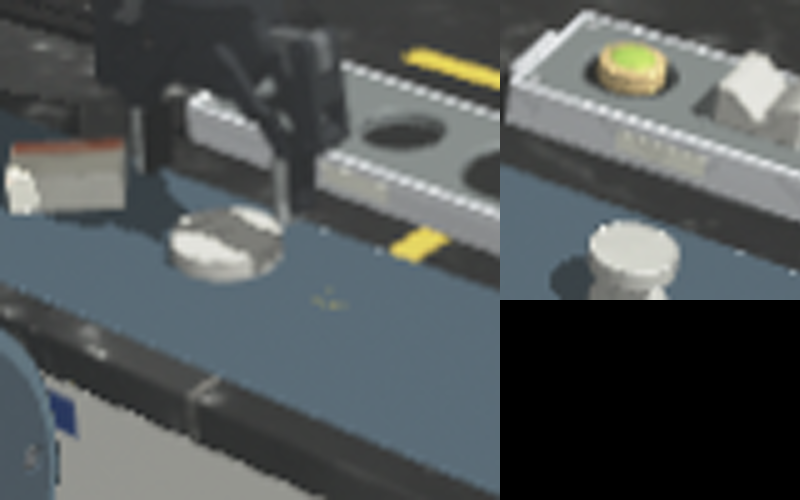

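The level sits centred in its well, and the fingers straddle the block at (227,243). The carton stays clear on the left. I'll grasp the block.

>>> {"method": "drive_tool", "body": {
  "plan": [
    [0.085,[-0.001,0.001,0.01],[0,0,0]],
    [0.085,[-0.001,0.001,0.02],[0,0,0]],
    [0.085,[-0.001,0.001,0.02],[0,0,0]],
    [0.085,[-0.001,0.001,0.02],[0,0,0]]
  ],
  "newtons": 60
}}

```text
clock: 13.85
tcp_pos: [0.4503, 0.2067, 0.18]
ee_rot: [-0.0, -0.0, 1.0, -0.0]
ft_force: [-0.0, -0.3, -0.6]
finger_gap: 0.0851
gripper_force: 0.0
```

>>> {"method": "drive_tool", "body": {
  "plan": [
    [0.06,[0,0,0],[0,0,0]],
    [0.052,[0,0,0],[0,0,0]],
    [0.052,[0,0,0],[0,0,0]],
    [0.052,[0,0,0],[0,0,0]]
  ]
}}

```text
clock: 14.25
tcp_pos: [0.451, 0.2077, 0.1819]
ee_rot: [0.002, 0.0, 1.0, 0.001]
ft_force: [-3.3, 5.9, 13.7]
finger_gap: 0.0521
gripper_force: 6.8
```

```bash
python3 - <<'E'
from h import *
go(.5791,.1043,.24,88.6)
s=optics.read_camera("scene")
b=cv2.resize(s[160:230,170:250],None,fx=7,fy=7,interpolation=cv2.INTER_CUBIC)
cv2.imwrite("pics/b2.png",b[:,:,::-1])
E
```

```text
t 14.25 tcp [0.451  0.2077 0.1819] yaw 89.98
shift [-0.1283 -0.1032 -0.0579] turn [0.0024 0.0034 0.0241]
```

View pics/b2.png

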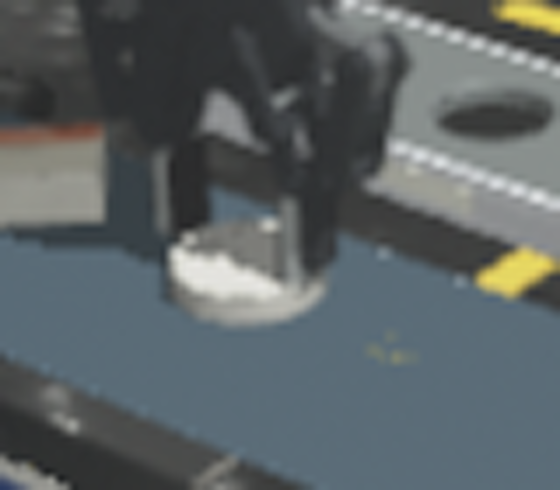

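The right finger has landed on the block's rim (288,285), because the tips were too high while closing. I'll back off, re-open and re-measure.

>>> {"method": "drive_tool", "body": {
  "plan": [
    [0.052,[0,0,-0.008],[0,0,0]],
    [0.085,[0,0,-0.01],[0,0,0]],
    [0.085,[0,0,-0.03],[0,0,0]],
    [0.085,[0,0,-0.06],[0,0,0]],
    [0.085,[0,0,-0.06],[0,0,0]]
  ]
}}

```text
clock: 14.8
tcp_pos: [0.4518, 0.2069, 0.2431]
ee_rot: [0.003, -0.0, 1.0, 0.001]
ft_force: [1.0, -0.5, -0.6]
finger_gap: 0.0848
gripper_force: 0.0
```

```bash
python3 - <<'E'
from h import *
go(.4493,.206,.1765,90)
s=optics.read_camera("scene"); s0=np.load("s0.npy")
T=[cv2.resize(i[180:220,180:235],None,fx=7,fy=7,interpolation=cv2.INTER_CUBIC) for i in (s0,s)]
cv2.imwrite("pics/b3.png",np.hstack(T)[:,:,::-1])
for c in ((.4493,.206),):
  th=np.arange(0,360,90)*np.pi/180
  print((proj("scene",np.c_[c[0]+.029*np.cos(th),c[1]+.029*np.sin(th),0*th+.012])-[180,180])*7+3)
E
```

```text
t 14.8 tcp [0.4518 0.2069 0.2431] yaw 90.02
shift [ 0.0029 -0.001   0.0666] turn [0.0012 0.0063 0.0003]
[[226.25205368  84.87931718]
 [117.177949    93.37333261]
 [123.64023516 147.70877327]
 [236.6430973  138.57794833]]
```

View pics/b3.png

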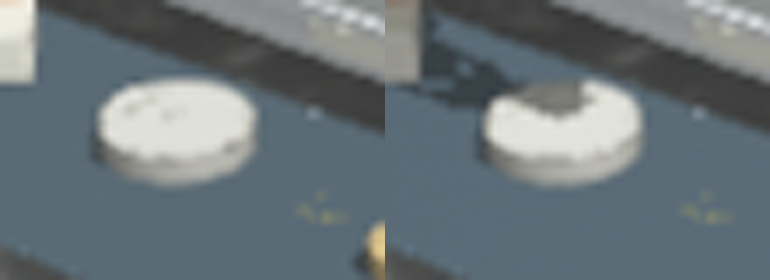

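The block has not moved (left and right ellipse centres agree at about (178,120)). I'll pre-narrow the jaws and go lower.

>>> {"method": "drive_tool", "body": {
  "plan": [
    [0.07,[0.002,-0.001,0.03],[0,0,0]],
    [0.07,[0.002,-0.001,0.045],[0,0,0]],
    [0.07,[0.002,-0.001,0.05],[0,0,0]],
    [0.07,[0.002,-0.001,0.05],[0,0,0]],
    [0.07,[0.002,-0.001,0.05],[0,0,0]]
  ]
}}

```text
clock: 15.35
tcp_pos: [0.4485, 0.2057, 0.1901]
ee_rot: [0.0, -0.0, 1.0, -0.0]
ft_force: [0.6, 0.6, 0.3]
finger_gap: 0.0702
gripper_force: 0.0
```

```bash
python3 - <<'E'
from h import *
go(.449,.2055,.1765,90)
E
```

```text
t 15.35 tcp [0.4485 0.2057 0.1901] yaw 90.01
shift [-0.0005 -0.0002  0.0136] turn [-0.      0.0001  0.0002]
```

>>> {"method": "drive_tool", "body": {
  "plan": [
    [0.07,[0,0,0.007],[0,0,0]],
    [0.07,[0,0,0.0135],[0,0,0]],
    [0.07,[0,0,0.0135],[0,0,0]],
    [0.07,[0,0,0.0135],[0,0,0]],
    [0.064,[0,0,0.0135],[0,0,0]]
  ]
}}

```text
clock: 15.85
tcp_pos: [0.4484, 0.2057, 0.1765]
ee_rot: [0.0, -0.0, 1.0, 0.0]
ft_force: [-0.4, 0.1, -0.1]
finger_gap: 0.0639
gripper_force: 0.0
```

>>> {"method": "drive_tool", "body": {
  "plan": [
    [0.058,[0,0,0],[0,0,0]],
    [0.052,[0,0,0],[0,0,0]],
    [0.052,[0,0,0],[0,0,0]],
    [0.052,[0,0,0],[0,0,0]]
  ]
}}

```text
clock: 16.25
tcp_pos: [0.4484, 0.2055, 0.1775]
ee_rot: [0.0, -0.0, 1.0, -0.0]
ft_force: [-2.1, -2.5, 9.9]
finger_gap: 0.0543
gripper_force: 61.1
```

>>> {"method": "drive_tool", "body": {
  "plan": [
    [0.05,[0,0,-0.005],[0,0,0]],
    [0.05,[0,0,-0.02],[0,0,0]],
    [0.05,[0,0,-0.04],[0,0,0]],
    [0.05,[0,0,-0.06],[0,0,0]],
    [0.05,[0,0,-0.06],[0,0,0]],
    [0.05,[0,0,-0.06],[0,0,0]]
  ]
}}

```text
clock: 16.85
tcp_pos: [0.4481, 0.2057, 0.2362]
ee_rot: [0.0, -0.0, 1.0, 0.0]
ft_force: [-0.3, 0.3, -3.7]
finger_gap: 0.0544
gripper_force: 63.9
```

```bash
python3 - <<'E'
from h import *
go(.5791,.1043,.238,90)
s=optics.read_camera("scene")
np.save("s1.npy",s)
crop(s,170,150,100,75,8,"pics/b4.png")
E
```

```text
t 16.85 tcp [0.4481 0.2057 0.2362] yaw 90.01
shift [-0.131  -0.1014 -0.0017] turn [0.0001 0.0004 0.0002]
```

View pics/b4.png

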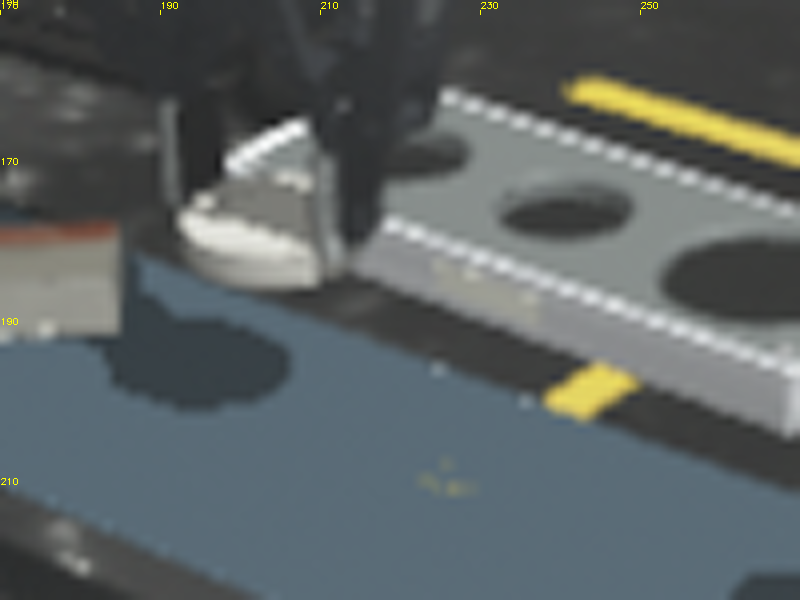

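The block is held level at (250,240), clear of the bench. I'll carry it to the wide well.

>>> {"method": "drive_tool", "body": {
  "plan": [
    [0.05,[-0.03,-0.023,0],[0,0,0]],
    [0.05,[-0.06,-0.046,0],[0,0,0]],
    [0.05,[-0.09,-0.07,0],[0,0,0]],
    [0.05,[-0.12,-0.09,0],[0,0,0]],
    [0.05,[-0.131,-0.101,0],[0,0,0]],
    [0.05,[-0.131,-0.101,0],[0,0,0]],
    [0.05,[-0.131,-0.101,0],[0,0,0]]
  ]
}}

```text
clock: 17.6
tcp_pos: [0.5783, 0.1048, 0.2349]
ee_rot: [-0.002, 0.0, 1.0, 0.0]
ft_force: [-0.7, 1.2, -2.6]
finger_gap: 0.0544
gripper_force: 63.9
```

>>> {"method": "drive_tool", "body": {
  "plan": [
    [0.05,[0,0,0.018],[0,0,0]],
    [0.05,[0,0,0.03],[0,0,0]],
    [0.05,[0,0,0.034],[0,0,0]],
    [0.05,[0,0,0.034],[0,0,0]],
    [0.05,[0,0,0.034],[0,0,0]]
  ]
}}

```text
clock: 18.1
tcp_pos: [0.5792, 0.1051, 0.2027]
ee_rot: [0.0, -0.0, 1.0, 0.0]
ft_force: [1.1, 0.6, -2.3]
finger_gap: 0.0545
gripper_force: 63.9
```

```bash
python3 - <<'E'
from h import *
go(.5791,.1043,.1975,90)
t=optics.read_camera("top"); s=optics.read_camera("scene"); np.save("t2.npy",t); np.save("s2.npy",s)
# bright block top vs well rim in scene: block-coloured pixels near the well
h=cv2.cvtColor(s,cv2.COLOR_RGB2HSV)
w=proj("scene",[[.5791,.1043,.024],[.5791,.1043,.034]]); print(w)
g=s[175:205,235:290].mean(2).astype(int)
for r in range(0,30,2): print(175+r,*g[r,::3])
E
```

```text
t 18.1 tcp [0.5792 0.1051 0.2027] yaw 90.04
shift [ 0.0001 -0.0008  0.0052] turn [0.     0.0001 0.0007]
[[265.05260166 183.74801703]
 [265.15780623 180.43783034]]
175 62 47 46 59 76 79 110 47 114 120 159 165 97 103 49 104 60 60 61
177 45 45 45 45 50 79 112 100 115 108 121 172 184 104 48 57 58 59 62
179 79 54 52 60 76 79 86 167 118 121 120 117 109 104 56 125 64 63 70
181 138 138 138 138 109 91 80 210 222 197 139 121 105 102 57 133 180 142 67
183 181 137 138 138 138 138 63 113 195 219 219 191 120 109 78 138 158 193 129
185 148 201 187 138 138 138 49 98 127 150 182 174 139 108 86 138 193 215 110
187 164 145 148 206 186 138 101 47 99 148 164 173 121 70 121 200 216 202 76
189 151 138 140 147 159 183 164 115 73 52 49 51 69 111 205 216 226 217 79
191 126 141 140 139 140 146 164 191 153 138 126 137 138 196 218 227 232 178 63
193 61 86 125 138 137 138 142 147 184 187 143 170 183 215 228 234 150 67 67
195 61 63 62 149 136 137 136 138 142 146 204 195 220 194 208 133 67 68 67
197 61 61 132 178 177 120 138 137 137 138 143 159 201 198 117 59 62 63 63
199 110 131 178 177 120 65 62 115 136 136 137 163 198 180 63 68 68 68 76
201 104 112 156 118 58 64 59 58 82 121 136 161 191 73 63 69 75 82 77
203 104 104 105 100 77 59 59 60 58 58 85 158 81 60 59 59 60 60 61
```

>>> {"method": "drive_tool", "body": {
  "plan": [
    [0.05,[0,-0.001,0.004],[0,0,0]],
    [0.05,[0,-0.001,0.004],[0,0,0]],
    [0.05,[0,-0.001,0.004],[0,0,0]]
  ]
}}

```text
clock: 18.5
tcp_pos: [0.5793, 0.1036, 0.1984]
ee_rot: [-0.0, 0.0, 1.0, -0.0]
ft_force: [0.3, -0.4, -3.1]
finger_gap: 0.0541
gripper_force: 63.9
```

>>> {"method": "drive_tool", "body": {
  "plan": [
    [0.05,[0,0,0.001],[0,0,0]],
    [0.05,[0,0,0.001],[0,0,0]],
    [0.05,[0,0,0.001],[0,0,0]]
  ]
}}

```text
clock: 18.8
tcp_pos: [0.5794, 0.1037, 0.1977]
ee_rot: [0.0, -0.0, 1.0, -0.0]
ft_force: [-0.5, 0.1, 0.2]
finger_gap: 0.0541
gripper_force: 64.3
```

>>> {"method": "drive_tool", "body": {
  "plan": [
    [0.05,[0,0,0.0007],[0,0,0]],
    [0.05,[0,0,0.0007],[0,0,0]],
    [0.065,[0,0,0.0007],[0,0,0]],
    [0.072,[0,0,0.0007],[0,0,0]],
    [0.072,[0,0,0.0007],[0,0,0]],
    [0.072,[0,0,-0.01],[0,0,0]],
    [0.085,[0,0,-0.05],[0,0,0]],
    [0.085,[0,0,-0.09],[0,0,0]]
  ]
}}

```text
clock: 19.6
tcp_pos: [0.5789, 0.1037, 0.2881]
ee_rot: [-0.001, -0.0, 1.0, 0.0]
ft_force: [1.5, -0.7, -1.0]
finger_gap: 0.0852
gripper_force: 0.0
```

>>> {"method": "drive_tool", "body": {
  "plan": [
    [0.085,[0.02,-0.035,0],[0,0,0]],
    [0.085,[0.04,-0.07,0],[0,0,0]],
    [0.085,[0.06,-0.105,0],[0,0,0]],
    [0.085,[0.08,-0.14,0],[0,0,0]],
    [0.085,[0.1,-0.175,0],[0,0,0]],
    [0.085,[0.12,-0.21,0],[0,0,0]],
    [0.085,[0.142,-0.245,0],[0,0,0]],
    [0.085,[0.142,-0.245,0],[0,0,0]]
  ]
}}

```text
clock: 20.4
tcp_pos: [0.4357, -0.1446, 0.2883]
ee_rot: [0.0, 0.002, 1.0, -0.001]
ft_force: [0.1, 0.9, -0.5]
finger_gap: 0.085
gripper_force: 0.0
```

>>> {"method": "drive_tool", "body": {
  "plan": [
    [0.085,[0,0,0.03],[0,0,0]],
    [0.085,[0,0,0.05],[0,0,0]],
    [0.085,[0,0,0.05],[0,0,0]],
    [0.085,[0,0,0.05],[0,0,0]]
  ]
}}

```text
clock: 20.8
tcp_pos: [0.4378, -0.1409, 0.2379]
ee_rot: [-0.0, -0.0, 1.0, 0.0]
ft_force: [-0.1, -0.3, -0.4]
finger_gap: 0.0849
gripper_force: 0.0
```

```bash
python3 - <<'E'
from h import *
go(.4374,-.141,.1875,90)
t=optics.read_camera("top"); s=optics.read_camera("scene"); np.save("t3.npy",t); np.save("s3.npy",s)
g=t.mean(2).astype(int)
print("block in well, top view")
for r in range(149,175,2): print(r,*g[r,238:268:2])
P=np.array([.5791,.1043,.032]);print(proj("top",P))
m=((g>150)).astype(np.uint8); n,l,st,c=cv2.connectedComponentsWithStats(m[150:173,240:264],connectivity=4)
for k in range(1,n): 
    if st[k][4]>40: print(c[k]+[240,150],st[k], on("top",[c[k]+[240,150]],.032))
# flat anvil still where it was?
d=np.abs(s[230:262,312:340].astype(int)-np.load("s0.npy")[230:262,312:340]).mean(); print("anvil diff",d)
E
```

```text
t 20.8 tcp [ 0.4378 -0.1409  0.2379] yaw 90.05
shift [ 0.0004 -0.0001  0.0504] turn [ 0.0002 -0.0001  0.0008]
block in well, top view
149 162 162 162 163 163 161 153 159 161 163 163 163 170 198 210
151 162 162 162 161 144 123 157 193 165 132 155 163 163 167 185
153 162 162 161 135 179 221 228 229 228 223 166 149 163 163 183
155 162 161 129 179 227 228 229 229 229 229 224 151 159 163 173
157 162 160 100 228 214 226 229 228 229 229 229 206 134 165 206
159 162 142 107 226 220 228 229 228 219 230 230 224 137 166 225
161 163 139 117 226 218 229 230 230 229 230 230 228 129 165 220
163 162 145 78 218 229 229 229 230 230 229 229 212 121 164 239
165 163 157 73 173 227 230 230 230 230 230 227 160 139 170 245
167 164 163 144 62 187 228 230 230 229 225 177 97 162 165 231
169 164 163 162 139 64 110 167 198 172 119 92 153 165 167 206
171 164 164 164 163 148 111 74 76 94 123 162 165 165 166 147
173 164 164 165 165 164 163 162 163 163 164 165 166 180 172 128
[[251.56343985 160.47408355]]
[251.98606272 160.03832753] [  3   1  19  19 287] [[0.5805038  0.10303503 0.032     ]]
anvil diff 11.453869047619047
```

>>> {"method": "drive_tool", "body": {
  "plan": [
    [0.085,[0,0,0.025],[0,0,0]],
    [0.085,[0,0,0.045],[0,0,0]],
    [0.075,[0,0,0.05],[0,0,0]],
    [0.06,[0,0,0.05],[0,0,0]],
    [0.06,[0,0,0.05],[0,0,0]]
  ]
}}

```text
clock: 21.4
tcp_pos: [0.438, -0.1415, 0.1884]
ee_rot: [0.001, -0.0, 1.0, -0.0]
ft_force: [1.0, -0.1, 0.3]
finger_gap: 0.06
gripper_force: 0.0
```

>>> {"method": "drive_tool", "body": {
  "plan": [
    [0.045,[0,0,0],[0,0,0]],
    [0.032,[0,0,0],[0,0,0]],
    [0.032,[0,0,0],[0,0,0]],
    [0.032,[0,0,0],[0,0,0]],
    [0.032,[0,0,0],[0,0,0]]
  ],
  "newtons": 50
}}

```text
clock: 21.9
tcp_pos: [0.4378, -0.1415, 0.1887]
ee_rot: [0.001, -0.0, 1.0, -0.001]
ft_force: [-1.3, 1.4, 7.7]
finger_gap: 0.0358
gripper_force: 49.1
```

>>> {"method": "drive_tool", "body": {
  "plan": [
    [0.03,[0,0,-0.01],[0,0,0]],
    [0.03,[0,0,-0.03],[0,0,0]],
    [0.03,[0,0,-0.06],[0,0,0]],
    [0.03,[0,0,-0.09],[0,0,0]],
    [0.03,[0,0,-0.09],[0,0,0]],
    [0.03,[0,0,-0.09],[0,0,0]]
  ]
}}

```text
clock: 22.5
tcp_pos: [0.4374, -0.1413, 0.2784]
ee_rot: [0.001, -0.0, 1.0, -0.001]
ft_force: [-1.0, 0.3, -1.2]
finger_gap: 0.035
gripper_force: 50.3
```

>>> {"method": "drive_tool", "body": {
  "plan": [
    [0.03,[-0.018,0.04,0],[0,0,0]],
    [0.03,[-0.036,0.08,0],[0,0,0]],
    [0.03,[-0.054,0.12,0],[0,0,0]],
    [0.03,[-0.072,0.16,0],[0,0,0]],
    [0.03,[-0.09,0.2,0],[0,0,0]],
    [0.03,[-0.108,0.24,0],[0,0,0]],
    [0.03,[-0.126,0.28,0],[0,0,0]],
    [0.03,[-0.14,0.32,0],[0,0,0]]
  ]
}}

```text
clock: 23.3
tcp_pos: [0.5775, 0.1805, 0.2756]
ee_rot: [-0.001, -0.0, 1.0, -0.0]
ft_force: [0.2, -0.4, -1.3]
finger_gap: 0.0352
gripper_force: 50.3
```

>>> {"method": "drive_tool", "body": {
  "plan": [
    [0.03,[0,0,0],[0,0,0]],
    [0.03,[0,0,0],[0,0,0]]
  ]
}}

```text
clock: 23.5
tcp_pos: [0.5766, 0.1796, 0.2755]
ee_rot: [-0.002, -0.001, 1.0, -0.0]
ft_force: [-0.4, -0.5, -0.4]
finger_gap: 0.0352
gripper_force: 50.4
```

```bash
python3 - <<'E'
from h import *
go(.5805,.1879,.2047,90)
E
```

```text
t 23.5 tcp [0.5766 0.1796 0.2755] yaw 90.15
shift [-0.0042  0.0084  0.0708] turn [-0.0008 -0.0035  0.0027]
```

>>> {"method": "drive_tool", "body": {
  "plan": [
    [0.03,[-0.004,0.008,0],[0,0,0]],
    [0.03,[-0.004,0.008,0.025],[0,0,0]],
    [0.03,[-0.004,0.008,0.045],[0,0,0]],
    [0.03,[-0.004,0.008,0.045],[0,0,0]],
    [0.03,[-0.004,0.008,0.045],[0,0,0]]
  ]
}}

```text
clock: 24.0
tcp_pos: [0.5813, 0.1859, 0.2324]
ee_rot: [-0.001, 0.001, 1.0, -0.0]
ft_force: [-0.3, 0.4, 0.2]
finger_gap: 0.0357
gripper_force: 50.4
```

```bash
python3 - <<'E'
from h import *
go(.5805,.1879,.2047,90)
E
```

```text
t 24.0 tcp [0.5813 0.1859 0.2324] yaw 89.93
shift [0.0008 0.002  0.0277] turn [-0.0002 -0.0011 -0.0013]
```

>>> {"method": "drive_tool", "body": {
  "plan": [
    [0.03,[0,0.0015,0.01],[0,0,0]],
    [0.03,[0,0.0015,0.018],[0,0,0]],
    [0.03,[0,0.0015,0.0245],[0,0,0]],
    [0.03,[0,0.0015,0.0245],[0,0,0]],
    [0.03,[0,0.0015,0.0245],[0,0,0]]
  ]
}}

```text
clock: 24.5
tcp_pos: [0.5813, 0.1883, 0.2077]
ee_rot: [-0.0, -0.0, 1.0, -0.0]
ft_force: [-0.0, -1.1, -0.3]
finger_gap: 0.0354
gripper_force: 50.4
```

>>> {"method": "drive_tool", "body": {
  "plan": [
    [0.03,[0,0,0.001],[0,0,0]],
    [0.03,[0,0,0.001],[0,0,0]],
    [0.03,[0,0,0.001],[0,0,0]]
  ]
}}

```text
clock: 24.8
tcp_pos: [0.5814, 0.1883, 0.2072]
ee_rot: [0.0, -0.0, 1.0, 0.0]
ft_force: [-1.1, -0.4, -1.4]
finger_gap: 0.0352
gripper_force: 50.4
```

>>> {"method": "drive_tool", "body": {
  "plan": [
    [0.03,[0,0,0.001],[0,0,0]],
    [0.03,[0,0,0.001],[0,0,0]],
    [0.03,[0,0,0.001],[0,0,0]]
  ]
}}

```text
clock: 25.1
tcp_pos: [0.5813, 0.1882, 0.2059]
ee_rot: [-0.0, -0.0, 1.0, -0.0]
ft_force: [0.7, -0.1, -1.7]
finger_gap: 0.0353
gripper_force: 50.4
```

>>> {"method": "drive_tool", "body": {
  "plan": [
    [0.03,[0,0,0.001],[0,0,0]],
    [0.03,[0,0,0.001],[0,0,0]],
    [0.03,[0,0,0.001],[0,0,0]]
  ]
}}

```text
clock: 25.4
tcp_pos: [0.5813, 0.1882, 0.2049]
ee_rot: [-0.0, -0.0, 1.0, -0.0]
ft_force: [-0.6, 0.4, -1.1]
finger_gap: 0.0355
gripper_force: 50.4
```

>>> {"method": "drive_tool", "body": {
  "plan": [
    [0.03,[0,0,0.001],[0,0,0]],
    [0.03,[0,0,0.001],[0,0,0]],
    [0.03,[0,0,0.001],[0,0,0]]
  ]
}}

```text
clock: 25.7
tcp_pos: [0.5813, 0.1883, 0.2048]
ee_rot: [0.0, -0.0, 1.0, -0.0]
ft_force: [-1.1, -0.5, 5.2]
finger_gap: 0.0354
gripper_force: 51.0
```

>>> {"method": "drive_tool", "body": {
  "plan": [
    [0.045,[0,0,0],[0,0,0]],
    [0.055,[0,0,0],[0,0,0]],
    [0.055,[0,0,0],[0,0,0]],
    [0.055,[0,0,-0.01],[0,0,0]],
    [0.06,[0,0,-0.04],[0,0,0]],
    [0.085,[0,0,-0.08],[0,0,0]],
    [0.085,[0,0,-0.09],[0,0,0]],
    [0.085,[0,0,-0.09],[0,0,0]]
  ]
}}

```text
clock: 26.5
tcp_pos: [0.582, 0.1884, 0.2969]
ee_rot: [0.003, -0.0, 1.0, 0.0]
ft_force: [0.7, -0.2, -0.3]
finger_gap: 0.0852
gripper_force: 0.0
```

>>> {"method": "drive_tool", "body": {
  "plan": [
    [0.085,[0.023,-0.036,0],[0,0,0]],
    [0.085,[0.046,-0.072,0],[0,0,0]],
    [0.085,[0.07,-0.108,0],[0,0,0]],
    [0.085,[0.093,-0.144,0],[0,0,0]],
    [0.085,[0.116,-0.18,0],[0,0,0]],
    [0.085,[0.139,-0.216,0],[0,0,0]],
    [0.085,[0.139,-0.216,0],[0,0,0]],
    [0.085,[0.139,-0.216,0],[0,0,0]]
  ]
}}

```text
clock: 27.3
tcp_pos: [0.4417, -0.0284, 0.2931]
ee_rot: [-0.001, 0.001, 1.0, 0.0]
ft_force: [-1.0, 0.7, 0.0]
finger_gap: 0.0848
gripper_force: 0.0
```

```bash
python3 - <<'E'
from h import *
go(.442,-.028,.2025,90)
t=optics.read_camera("top"); s=optics.read_camera("scene"); np.save("t4.npy",t); np.save("s4.npy",s)
g=t.mean(2).astype(int)
print("anvil in w6, top view; expect",proj("top",[.5805,.1879,.044]))
for r in range(149,173,2): print(r,*g[r,213:239:2])
m=(g>180).astype(np.uint8); n,l,st,c=cv2.connectedComponentsWithStats(m[152:169,217:234],connectivity=4)
for k in range(1,n):
    if st[k][4]>20: print(c[k]+[217,152],st[k],on("top",[c[k]+[217,152]],.044))
gs=s.mean(2).astype(int); print("scene; expect table centre",proj("scene",[.5805,.1879,.044]))
for r in range(160,185): print(r,*gs[r,225:256:2])
E
```

```text
t 27.3 tcp [ 0.4417 -0.0284  0.2931] yaw 89.85
shift [-0.0005  0.0003  0.0906] turn [ 0.0009 -0.0016 -0.0027]
anvil in w6, top view; expect [[224.29117207 158.60799318]]
149 148 148 148 149 149 149 149 150 150 149 149 150 150
151 148 148 148 149 148 139 138 143 148 149 150 150 150
153 149 149 148 135 149 194 191 159 108 146 150 150 149
155 148 148 102 155 202 200 200 201 180 103 148 149 149
157 149 134 81 181 199 199 200 201 200 96 135 150 149
159 149 133 85 199 199 200 202 202 199 104 131 150 150
161 149 133 74 152 202 203 203 203 199 86 138 150 150
163 149 147 120 75 186 203 203 204 150 73 147 149 150
165 148 150 148 124 53 95 113 85 74 137 149 150 150
167 149 150 150 149 137 113 94 116 145 150 149 150 151
169 150 150 150 150 150 150 150 149 150 150 151 151 151
171 150 149 149 150 150 150 150 150 150 150 151 151 151
[224.3047619  158.48571429] [  2   1  12  12 105] [[0.58088052 0.18787302 0.044     ]]
scene; expect table centre [[240.16419674 168.97191064]]
160 88 82 70 66 65 64 65 65 92 146 143 113 67 63 61 61
161 156 125 74 66 64 63 64 67 126 177 177 164 130 86 66 61
162 187 155 
[... 780 characters left out ...]
18 170 181 159 149 91 130 138 138 137
175 137 138 138 93 75 60 94 164 171 118 97 78 119 138 138 137
176 138 137 137 105 61 71 102 120 120 98 122 70 117 137 137 137
177 137 137 137 115 51 98 108 119 119 107 177 68 130 138 137 138
178 137 137 138 132 91 105 110 116 144 159 190 101 138 138 137 138
179 166 135 137 137 129 119 128 140 172 187 155 131 137 137 138 144
180 186 182 143 138 137 137 143 156 160 147 137 137 137 138 139 170
181 160 201 192 163 137 137 137 137 137 137 137 138 137 138 135 180
182 153 148 206 186 186 139 137 137 138 137 138 137 137 138 114 146
183 155 149 166 167 206 180 150 138 137 137 137 137 137 136 89 103
184 149 150 173 149 152 195 186 164 135 138 138 137 137 130 69 90
```

The anvil reads centred in its well, at (0.581, 0.188) with its table at the expected height. Now the tube.

>>> {"method": "drive_tool", "body": {
  "plan": [
    [0.085,[0,0,0.035],[0,0,0]],
    [0.085,[0,0,0.07],[0,0,0]],
    [0.085,[0,0,0.088],[0,0,0]],
    [0.07,[0,0,0.09],[0,0,0]],
    [0.06,[0,0,0.09],[0,0,0]],
    [0.055,[0,0,0.09],[0,0,0]]
  ]
}}

```text
clock: 28.0
tcp_pos: [0.4432, -0.0274, 0.2048]
ee_rot: [0.001, -0.001, 1.0, -0.0]
ft_force: [-0.3, -0.1, 1.1]
finger_gap: 0.0551
gripper_force: 0.0
```

>>> {"method": "drive_tool", "body": {
  "plan": [
    [0.045,[0,0,0],[0,0,0]],
    [0.03,[0,0,0],[0,0,0]],
    [0.03,[0,0,0],[0,0,0]],
    [0.03,[0,0,0],[0,0,0]],
    [0.03,[0,0,0],[0,0,0]]
  ],
  "newtons": 35
}}

```text
clock: 28.5
tcp_pos: [0.4429, -0.0278, 0.205]
ee_rot: [0.001, 0.0, 1.0, -0.0]
ft_force: [0.0, 2.2, 7.4]
finger_gap: 0.0353
gripper_force: 34.5
```

>>> {"method": "drive_tool", "body": {
  "plan": [
    [0.03,[0,0,-0.01],[0,0,0]],
    [0.03,[0,0,-0.03],[0,0,0]],
    [0.03,[0,0,-0.06],[0,0,0]],
    [0.03,[0,0,-0.09],[0,0,0]],
    [0.03,[0,0,-0.09],[0,0,0]],
    [0.03,[0,0,-0.09],[0,0,0]]
  ]
}}

```text
clock: 29.1
tcp_pos: [0.4423, -0.0278, 0.2948]
ee_rot: [0.001, -0.0, 1.0, -0.0]
ft_force: [-0.9, -0.3, -0.6]
finger_gap: 0.0353
gripper_force: 35.1
```

```bash
python3 - <<'E'
from h import *
go(.583,.2615,.29,90)
E
```

```text
t 29.1 tcp [ 0.4423 -0.0278  0.2948] yaw 90.01
shift [-0.1407  0.2893  0.0049] turn [-0.0007  0.002   0.0001]
```

>>> {"method": "drive_tool", "body": {
  "plan": [
    [0.03,[-0.02,0.041,0],[0,0,0]],
    [0.03,[-0.04,0.082,0],[0,0,0]],
    [0.03,[-0.06,0.123,0],[0,0,0]],
    [0.03,[-0.08,0.164,0],[0,0,0]],
    [0.03,[-0.1,0.205,0],[0,0,0]],
    [0.03,[-0.12,0.246,0],[0,0,0]],
    [0.03,[-0.1405,0.289,0],[0,0,0]],
    [0.03,[-0.1405,0.289,0],[0,0,0]]
  ]
}}

```text
clock: 29.9
tcp_pos: [0.5836, 0.2658, 0.2915]
ee_rot: [-0.001, -0.002, 1.0, 0.001]
ft_force: [-0.5, -0.5, -0.6]
finger_gap: 0.0353
gripper_force: 35.3
```

>>> {"method": "drive_tool", "body": {
  "plan": [
    [0.03,[0,0,0],[0,0,0]],
    [0.03,[0,0,0.025],[0,0,0]],
    [0.03,[0,0,0.04],[0,0,0]],
    [0.03,[0,0,0.04],[0,0,0]],
    [0.03,[0,0,0.04],[0,0,0]]
  ]
}}

```text
clock: 30.4
tcp_pos: [0.5825, 0.26, 0.2536]
ee_rot: [-0.001, 0.001, 1.0, -0.0]
ft_force: [1.4, -0.2, 0.1]
finger_gap: 0.0354
gripper_force: 35.3
```

```bash
python3 - <<'E'
from h import *
go(.583,.2615,.221,90)
E
```

```text
t 30.4 tcp [0.5825 0.26   0.2536] yaw 89.94
shift [-0.0006  0.0015  0.0326] turn [-0.0007 -0.0017 -0.0011]
```

>>> {"method": "drive_tool", "body": {
  "plan": [
    [0.03,[-0.0005,0.001,0.015],[0,0,0]],
    [0.03,[-0.0005,0.001,0.025],[0,0,0]],
    [0.03,[-0.0005,0.001,0.03],[0,0,0]],
    [0.03,[-0.0005,0.001,0.03],[0,0,0]],
    [0.03,[-0.0005,0.001,0.03],[0,0,0]]
  ]
}}

```text
clock: 30.9
tcp_pos: [0.5833, 0.2623, 0.2238]
ee_rot: [-0.0, -0.0, 1.0, -0.0]
ft_force: [0.5, -1.0, -0.8]
finger_gap: 0.0353
gripper_force: 35.3
```

>>> {"method": "drive_tool", "body": {
  "plan": [
    [0.03,[0,0,0.001],[0,0,0]],
    [0.03,[0,0,0.001],[0,0,0]],
    [0.03,[0,0,0.001],[0,0,0]]
  ]
}}

```text
clock: 31.2
tcp_pos: [0.5834, 0.2623, 0.2232]
ee_rot: [0.0, -0.0, 1.0, 0.0]
ft_force: [-0.6, 1.0, -0.7]
finger_gap: 0.0353
gripper_force: 35.3
```

>>> {"method": "drive_tool", "body": {
  "plan": [
    [0.03,[0,0,0.001],[0,0,0]],
    [0.03,[0,0,0.001],[0,0,0]],
    [0.03,[0,0,0.001],[0,0,0]]
  ]
}}

```text
clock: 31.5
tcp_pos: [0.5833, 0.2622, 0.2219]
ee_rot: [-0.0, -0.0, 1.0, -0.0]
ft_force: [-1.0, -0.4, -1.1]
finger_gap: 0.0352
gripper_force: 35.3
```

>>> {"method": "drive_tool", "body": {
  "plan": [
    [0.03,[0,0,0.001],[0,0,0]],
    [0.03,[0,0,0.001],[0,0,0]],
    [0.03,[0,0,0.001],[0,0,0]]
  ]
}}

```text
clock: 31.8
tcp_pos: [0.5834, 0.2623, 0.2212]
ee_rot: [0.0, -0.0, 1.0, 0.0]
ft_force: [-0.3, -0.2, 1.0]
finger_gap: 0.0353
gripper_force: 35.4
```

>>> {"method": "drive_tool", "body": {
  "plan": [
    [0.03,[0,0,0.0007],[0,0,0]],
    [0.03,[0,0,0.0007],[0,0,0]],
    [0.03,[0,0,0.0007],[0,0,0]]
  ]
}}

```text
clock: 32.1
tcp_pos: [0.5835, 0.2623, 0.2211]
ee_rot: [0.001, -0.0, 1.0, 0.0]
ft_force: [-1.0, 0.1, 5.3]
finger_gap: 0.0354
gripper_force: 35.9
```

Contact is made, so I'll release, rise and retreat clear of both views.

>>> {"method": "drive_tool", "body": {
  "plan": [
    [0.045,[0,0,0],[0,0,0]],
    [0.055,[0,0,0],[0,0,0]],
    [0.06,[0,0,0],[0,0,0]],
    [0.06,[0,0,-0.01],[0,0,0]],
    [0.06,[0,0,-0.04],[0,0,0]],
    [0.06,[0,0,-0.08],[0,0,0]],
    [0.06,[0,0,-0.12],[0,0,0]],
    [0.06,[0,0,-0.12],[0,0,0]]
  ]
}}

```text
clock: 32.9
tcp_pos: [0.5849, 0.2628, 0.348]
ee_rot: [0.006, -0.0, 1.0, 0.002]
ft_force: [1.2, -0.4, 1.1]
finger_gap: 0.0597
gripper_force: 0.0
```

>>> {"method": "drive_tool", "body": {
  "plan": [
    [0.06,[0.04,0,0],[0,0,0]],
    [0.06,[0.08,0,0],[0,0,0]],
    [0.06,[0.12,0,0],[0,0,0]],
    [0.06,[0.16,0,0],[0,0,0]],
    [0.06,[0.2,0,0],[0,0,0]],
    [0.06,[0.24,0,0],[0,0,0]],
    [0.06,[0.24,0,0],[0,0,0]],
    [0.06,[0.24,0,0],[0,0,0]]
  ]
}}

```text
clock: 33.7
tcp_pos: [0.3428, 0.2623, 0.3408]
ee_rot: [0.001, -0.001, 1.0, 0.0]
ft_force: [1.7, -0.7, 0.3]
finger_gap: 0.0603
gripper_force: 0.0
```

```bash
python3 - <<'E'
from h import *
s=env.state();print(s["clock"],s["tcp_pos"],s["dq"].round(3))
t=optics.read_camera("top"); c=optics.read_camera("scene"); t0=np.load("t0.npy")
g=t.mean(2).astype(int)
print("tube cap expect",proj("top",[.583,.2615,.074]))
for r in range(144,172,2): print(r,*g[r,186:216:2])
gs=c.mean(2).astype(int); print("scene cap top/base",proj("scene",[[.583,.2615,.074],[.583,.2615,.024]]))
for r in range(140,180,2): print(r,*gs[r,204:240:2])
# bystanders and finished kits: difference to earlier pictures
for n,(a,b,x,y) in dict(bottle=(188,205,140,160),carton=(188,214,166,194),bartray=(148,180,288,352)).items():
    ref=np.load("t4.npy") if n=="bartray" else t0
    print(n,np.abs(t[a:b,x:y].astype(int)-ref[a:b,x:y]).mean().round(2))
E
```

```text
33.7 [0.34276265 0.26230982 0.34078033] [-0.018  0.029 -0.045 -0.003 -0.007 -0.003]
tube cap expect [[198.93664816 155.48894486]]
144 52 166 162 146 145 150 154 163 164 154 157 151 160 171 186
146 56 198 145 142 141 141 141 141 141 141 141 141 142 142 142
148 60 208 139 140 141 141 141 141 141 141 141 142 142 141 142
150 108 213 140 140 139 100 86 83 104 129 140 141 141 142 141
152 196 144 98 98 74 40 40 41 43 57 96 139 142 142 142
154 158 108 84 83 43 38 40 41 42 44 48 107 142 142 142
156 135 99 84 79 41 40 42 43 42 55 99 76 140 142 142
158 140 98 85 80 44 40 41 43 45 80 105 56 138 142 141
160 195 99 84 82 51 38 42 41 50 104 107 68 140 142 140
162 206 154 98 94 81 41 53 69 97 101 62 112 142 142 141
164 159 151 142 142 139 120 58 55 62 58 101 141 142 142 142
166 141 150 142 142 141 141 136 118 118 136 141 142 142 142 143
168 144 148 141 142 142 142 142 142 142 142 142 143 143 143 143
170 167 171 152 142 143 142 141 142 142 143 143 142 143 143 143
scene cap top/base [[219.68705087 152.57548207]
 [220.14422996 168.49591451]]
140 68 68 67 68 68 68 69 68 69 69 69 67 74 85 72 72 72 73
142
[... 576 characters left out ...]
65 66
162 51 52 55 54 119 178 159 168 181 176 188 193 155 117 65 63 64 66
164 46 54 90 108 90 103 136 168 179 181 178 145 138 145 193 154 115 64
166 204 221 90 80 81 104 137 167 173 180 171 127 135 138 138 138 143 207
168 162 138 123 106 78 96 133 166 171 180 156 101 102 138 138 160 201 204
170 137 138 138 137 89 79 123 165 173 180 145 87 112 138 138 172 206 206
172 181 166 137 138 137 117 121 137 148 144 139 133 137 138 126 110 138 179
174 145 159 209 171 150 137 137 138 137 138 138 138 138 129 80 88 100 150
176 140 141 143 145 178 184 187 143 137 138 138 138 138 137 73 54 87 114
178 141 142 140 138 142 146 147 206 186 187 138 137 138 138 114 92 111 112
bottle 0.59
carton 2.02
bartray 12.38
```

```bash
python3 - <<'E'
from h import *
t=optics.read_camera("top"); t2=np.load("t2.npy"); c=optics.read_camera("scene"); s2=np.load("s2.npy")
print("bar tray top/scene",np.abs(t[148:180,288:352].astype(int)-t2[148:180,288:352]).mean().round(2),np.abs(c[185:240,300:380].astype(int)-s2[185:240,300:380]).mean().round(2))
h=cv2.cvtColor(t,cv2.COLOR_RGB2HSV); m=((h[...,0]<50)&(h[...,1]>60)).astype(np.uint8)[150:178,296:322]
y,x=np.nonzero(m); print("level",on("top",[[x.mean()+296,y.mean()+150]],.033),len(x))
E
```

```text
bar tray top/scene 3.39 2.48
level [[ 0.57743496 -0.07441909  0.033     ]] 123
```

All the pieces are in place and the bystanders haven't moved, so I'm handing in the job.

```bash
python3 -c "
from station import env
print(env.close_job())"
```

```text
the job is handed in; nothing more can be done
None
```

Both kits are made up and the job was handed in at about 34 s of 109 s: all five pieces read as seated, the bottle and carton did not move, and the one slip was the first try at the block, when a finger touched its top before I re-gripped it.

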